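# Read a set angle with a pendulum gauge on a humped offcut

### The arm

A 6-joint arm with a two-finger parallel gripper is mounted at the origin on a cart in front of the work surface, level with it; the furniture and walls round the work are solid. World frame = base frame: x ahead of the robot, y to its left, z up, the work surface at z = 0. Lengths are in mm, angles in rad, forces in N, time in s.
With the tool pointing down it reaches from about 350 to 775 mm from the base axis. Payload 7.3 kg.
Tool frame: the origin (TCP) lies at the very end of the fingers, on their centre line; the grasp point (between the pads) lies 19 mm behind it; z points along the fingers, y is the line along which they close (so a half turn about z gives the same grasp; the last joint's range is limited). The gripper opens to 92 mm and grips with 3 to 60 N. Pads are 19 mm wide; open, the fingers measure 130 mm over their backs; the gripper's body (75 mm by 190 mm) begins 47 mm behind the grasp point.
Start: joints at [1.07, 0.342, 1.524, -0, 1.275, -0.146], TCP at [182.373, 492.326, 226.741] pointing down, gripper open.
Joint ranges: [-2.53, 2.53], [-0.77, 2.02], [0.04, 2.7], [-1, 4.14], [0.28, 2.66], [-3.11, 3.11]. Speed limits (rad/s): [2.57, 2.57, 3.14, 3.14, 3.14, 3.14].

### API

Orientations are given as [roll, pitch, yaw] about the fixed x, y, z axes, in that order (R = Rz(yaw) Ry(pitch) Rx(roll)).
In Python, from plant import bot gives the robot as it stands.
- The arm moves only by the tool send_rows, never from a script. Its argument "rows" is a list of rows, each an object of numbers: "x", "y", "z": the shift along the tool's x, y, z in units of 0.2 m (1.0 is 0.2 m); "ax", "ay", "az": the turn, a rotation vector about the tool's x, y, z in units of 60 degrees (1.0 is 60 degrees); "jaw": the opening, from -1 (shut) to 1 (fully open), so that 0 is half open. In form: [{"x": .., "y": .., "z": .., "ax": .., "ay": .., "az": .., "jaw": ..}, ...]. A call has exactly 10 rows; each row is the pose to reach, as a shift and turn from the pose commanded when the call began, along the tool's axes at that moment; what a row does not reach only later rows make up. A row lasts 1/8 s, in which the tool goes at most 62.5 mm and 10.7 degrees, less where a joint would pass 70% of its speed; a pose out of reach is approached as far as the arm can. A call with a number of a shift or a turn outside -1 to 1 is refused whole. A call with a gripper value outside its range is refused whole. The fingers move at their own pace and stop on an object; the grip force is fixed at half the most. Time passes only in rows, so rows that repeat a pose let the fingers close, or fill a call up. It gives the time, the measured TCP pose, the force, the opening and the grip force at its end, in the units of the state.
- bot.get_obs(): the state, without advancing time (a new reading comes with each control period).
- bot.capture(name): name is "scene" or "side" or "wrist"; returns (picture, depth): 480x640x3 uint8, red, green, blue; 480x640 float32, mm along the optical axis (not along the pixel's ray), 0 where there is no reading.
- bot.camera_model(name): a dict with "vertical_fov" (degrees; the focal length in pixels is half the picture's height over the tangent of half this angle, whatever the lens; pixels are square), "cx", "cy" (the principal point, pixels), "R" (3x3) and "t" (3): a world point X has camera coordinates R X + t; the wrist camera has in their place "T_tool_cam" (4x4, takes a point from camera to tool coordinates, whose origin is the TCP and whose axes are the flange's). Camera axes: x right, y down, z forward; pixel columns grow to the right and rows downward; lengths in mm; the calibration is good to about 2 mm. A picture is of the moment at which its call begins: read the wrist's pose just before it. camera_model takes no time and is no camera call.
- bot.close_job(): hands the job in; it is judged then, once.
The state is a dict: "time": time; "joint_positions": joint angles; "dq": joint speeds; "tau": joint torques, N m; "tool_pos": TCP position; "tcp_rot": TCP orientation; "contact_force": force on the tool from outside, world axes, zero at the start; "moment": the same for the moment, N m; "grip_width": finger opening in mm; "finger_force": force on a finger pad.
Only numpy, scipy, OpenCV 4.12 (cv2) and the standard library are available. Lean on these libraries where they do the work, as an engineer would, in place of code of your own. Each camera call takes 0.05 s, during which the arm holds its last target. There are 200 camera calls.

### The job

First swing the cradle's keeper bar fully shut, past its spring catch, so that the timber offcut is kept in. Then take the pendulum angle gauge by its handle, set the middle of its foot on top of the offcut's hump with the dial square to the cradle and facing out over the keeper bar, and rock it sideways until the hanging pointer settles at the marker tab. Finish while still holding the gauge like that, its foot bearing on the hump: do not put it down or let go, and leave the tape roll, the tin and the scissors where they are.

Things in the scene. Friction and masses are not known exactly. Their poses are not given: they have to be found in the camera images.
- cradle: Low plywood cradle fixed to the worktop: base board 100 (x) x 210 (y) x 12 mm, a back fence (+x) and two end walls, all rising to 38 mm above the worktop; its front (-x) is open but for the keeper bar. Origin: centre of the underside. x points away from the keeper bar side, y along the length (hinge end is +y), z up.
- keeper_hinge (a point): The upright hinge axis of the keeper bar, at its mid height (26 mm above the worktop), 34 mm in front (-x) and 85 mm to +y of the cradle's origin.
- keeper (a joint): Steel keeper bar's angle (rad): 0 = shut, pointing from the hinge along the cradle's -y; grows to 1.3 as the free end swings out to the cradle's -x. Stays where left. A sprung catch must be passed at 0.10 to 0.05 rad (about 2 to 3 N at the knob); then a stop at 0. Bar 12 mm thick, 18 to 34 mm above the worktop, tip 158 mm from the hinge.
- keeper_knob (a point): Top centre of the upright round steel knob (15 mm diameter, 26 mm tall) on the keeper bar, 138 mm from the hinge and 60 mm above the worktop. Push it or the bar sideways from outside (the -x side).
- offcut: Loose light timber offcut, 60 (x) x 130 (y) x 40 mm, lying in the cradle; across the middle of its top runs a rounded hump (a cylinder of radius 30 mm along the offcut's x, standing 22 mm above the flat top). Origin: centre of the underside, on the cradle's 12 mm base board. Axes parallel to the cradle's.
- hump_top (a point): Middle of the hump's crest, 62 mm above the offcut's underside (74 mm above the worktop).
- gauge: Loose pendulum angle gauge, about 0.34 kg, standing on the worktop: aluminium foot 44 (x) x 92 (y) x 12 mm, white upright round-topped dial plate (12 mm thick, 84 mm wide, top at 92 mm) and a black handle on top. The dial face with pointer and tab looks to the gauge's -x. Origin: centre of the foot's underside; z up through the handle, y across the dial.
- gauge_foot (a point): Centre of the underside of the gauge's foot (the gauge's origin).
- gauge_handle (a point): Point to grip on the gauge's handle, 125 mm above the foot's underside. The handle is an upright block 20 (x) x 26 (y) mm, from 92 to 146 mm above the foot's underside.
- pointer (a joint): Angle of the freely hanging pointer relative to the gauge (rad), pivot 82 mm above the foot's underside; 0 = pointing straight at the foot. About the gauge's x axis: rolling the gauge by +a about its own x axis (top leaning to its -y) makes it read -a, the tip then standing towards the gauge's -y. Settles within about 1 s.
- mark_tab (a joint): Angle at which the marker tab stands on the dial, same axis, zero and sign as the pointer; stiff, set beforehand to between -0.28 and -0.14 rad; leave it. The pointer is on the mark when the two angles agree.
- pointer_tip (a point): Tip of the pointer, 56 mm from the pivot.
- mark_tip (a point): Middle of the inner end of the marker tab, 56 mm from the pivot. The tab is a dark steel block 8 mm wide, 10 mm long, at the lower rim of the dial.
- tape_roll: Bystander: roll of masking tape lying flat, 104 mm across, 25 mm high. Origin: centre of the underside.
- tin_small: Bystander: flat tin, 86 mm across, 40 mm high. Origin: centre of the underside.
- scissors: Bystander: scissors lying flat, 199 x 87 mm, 9 mm high. Origin: centre of the underside.
Things that resemble listed ones, but are neither listed nor needed, are in the scene too. What is shaped like the gauge but pink or red is not meant.

How it is judged:
By the outcome, as a careful person would: the job done as asked, in the order asked, and still so for the second after the job is handed in, while the arm keeps its last pose, push and grip.
It also fails if it takes over 64 s, if anything falls off the work surface, if the arm or the gripper's body presses on something with over 40 N, if the wrist force passes 120 N, or if a joint passes its speed limit or range.

## Working session

There is one attempt and no reset: what is moved stays moved. The work goes in short steps, Python scripts to look and compute and a tool call to move; the robot and the scene stay as the last step left them, time stands still between calls to the robot, and variables do not carry over. Pictures are saved under pics/ and viewed, at most 10 in all, crops included, and the job is handed in when it is done.

Besides the shell and the picture viewer there is one more tool, called after "Request:" by a JSON object that holds its "method" and its "body". send_rows: Moves the arm, as the interface text tells. Its arguments: {"type":"object","properties":{"rows":{"type":"array","items":{"type":"object","properties":{"x":{"type":"number","minimum":-1,"maximum":1},"y":{"type":"number","minimum":-1,"maximum":1},"z":{"type":"number","minimum":-1,"maximum":1},"ax":{"type":"number","minimum":-1,"maximum":1},"ay":{"type":"number","minimum":-1,"maximum":1},"az":{"type":"number","minimum":-1,"maximum":1},"jaw":{"type":"number"}}}}},"required":["rows"]}

```bash
mkdir -p pics; ls; cat > h.py <<'E'
import numpy as np, cv2
from plant import bot
from scipy.spatial.transform import Rotation as Ro
def f(m): return 240/np.tan(np.radians(m["vertical_fov"])/2)
def cam(name,obs=None):
    m=bot.camera_model(name)
    if name=="wrist":
        T=np.array(m["T_tool_cam"]); R=Ro.from_euler('xyz',obs["tcp_rot"]).as_matrix()
        W=np.eye(4);W[:3,:3]=R;W[:3,3]=obs["tool_pos"];M=W@T
        return f(m),m["cx"],m["cy"],M[:3,:3],M[:3,3]
    R=np.array(m["R"]);t=np.array(m["t"]); return f(m),m["cx"],m["cy"],R.T,-R.T@t
def world(c,u,v,d):
    F,cx,cy,R,p=c; return R@np.array([(u-cx)/F*d,(v-cy)/F*d,d])+p
def onz(c,u,v,z):
    F,cx,cy,R,p=c; r=R@np.array([(u-cx)/F,(v-cy)/F,1]); return p+r*(z-p[2])/r[2]
def proj(c,X):
    F,cx,cy,R,p=c; q=R.T@(np.array(X)-p); return q[0]/q[2]*F+cx,q[1]/q[2]*F+cy
def shot(name):
    o=bot.get_obs(); im,d=bot.capture(name); return cam(name,o),im,d,o
E
python3 - <<'E'
from h import *
for n in("scene","side","wrist"):
    c,im,d,o=shot(n); cv2.imwrite(f"pics/{n}0.png",im[...,::-1]); np.savez(f"pics/{n}0.npz",d=d,im=im)
    print(n,[np.round(x,2).tolist() for x in c], {k:v for k,v in bot.camera_model(n).items() if k not in("R","t")})
print({k:np.round(v,3).tolist() for k,v in o.items()})
E
```

```text
pics
scene [597.74, 321.66, 238.03, [[-0.6, -0.41, 0.69], [-0.8, 0.33, -0.5], [-0.02, -0.85, -0.52]], [-527.47, 769.93, 906.21]] {'vertical_fov': 43.75220365478805, 'cx': 321.6599499870318, 'cy': 238.02930644761125}
side [595.75, 327.64, 226.65, [[-0.83, -0.24, 0.5], [-0.55, 0.35, -0.76], [0.01, -0.9, -0.43]], [-231.51, 1183.37, 765.11]] {'vertical_fov': 43.88417136996626, 'cx': 327.6394980859037, 'cy': 226.64871055404635}
wrist [335.51, 320.41, 244.23, [[0.35, 0.9, 0.26], [0.94, -0.33, -0.1], [-0.0, 0.28, -0.96]], [111.82, 519.22, 383.79]] {'vertical_fov': 71.15491167967622, 'cx': 320.41259072436776, 'cy': 244.22734199236112, 'T_tool_cam': array([[-2.00779861e-04, -9.59670628e-01, -2.81126742e-01,
         7.54849406e+01],
       [ 9.99999733e-01, -3.90238236e-04,  6.17943226e-04,
         8.85992933e-01],
       [-7.02728368e-04, -2.81126543e-01,  9.59670450e-01,
        -1.57650015e+02],
       [ 0.00000000e+00,  0.00000000e+00,  0.00000000e+00,
         1.00000000e+00]])}
{'time': 0.1, 'joint_positions': [1.07, 0.343, 1.525, -0.0, 1.275, -0.146], 'dq': [0.001, 0.001, -0.002, -0.0, 0.001, 0.001], 'tau': [0.001, -43.2, -24.47, 0.072, 0.052, -0.0], 'tool_pos': [182.199, 491.983, 226.124], 'tcp_rot': [-3.14, -0.0, 2.787], 'contact_force': [-0.357, -0.355, -0.675], 'moment': [0.023, -0.015, -0.031], 'finger_force': 0.0, 'grip_width': 91.705}
```

View pics/scene0.png

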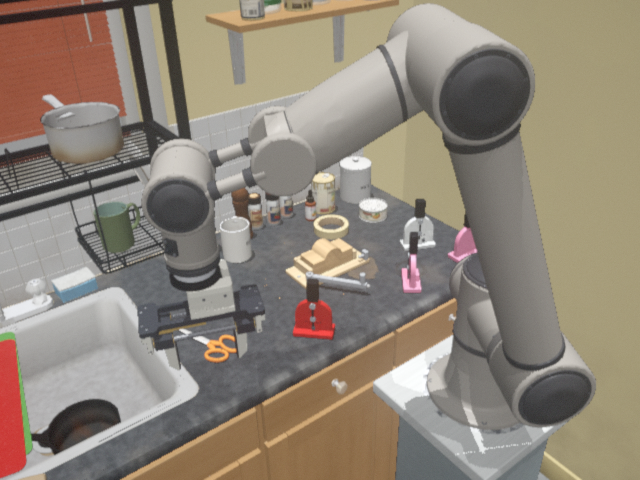

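View pics/side0.png

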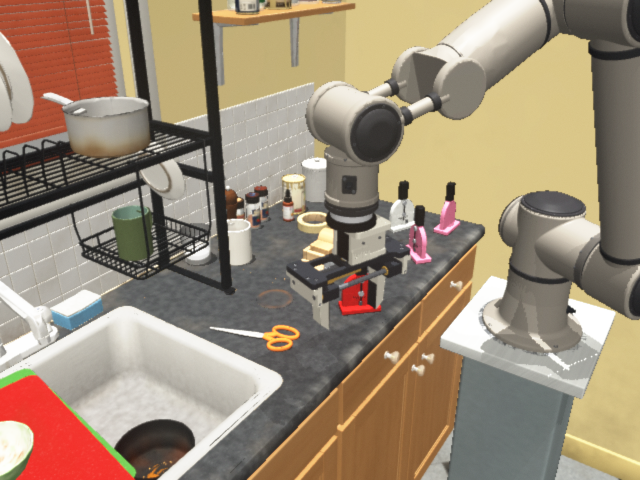

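Gauge-like objects in the scene view: a white one at (419,228), pink ones at (412,268) and (465,243), and a red one at (314,310). The white one fits the description. The cradle is at about (335,258), with its keeper bar open and the free end near (365,283). I'll check the choice in a close crop.

```bash
python3 - <<'E'
import cv2
im=cv2.imread("pics/scene0.png")[190:340,280:480]
cv2.imwrite("pics/c1.png",cv2.resize(im,None,fx=4,fy=4,interpolation=cv2.INTER_CUBIC))
E
```

```text
(no output)
```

View pics/c1.png

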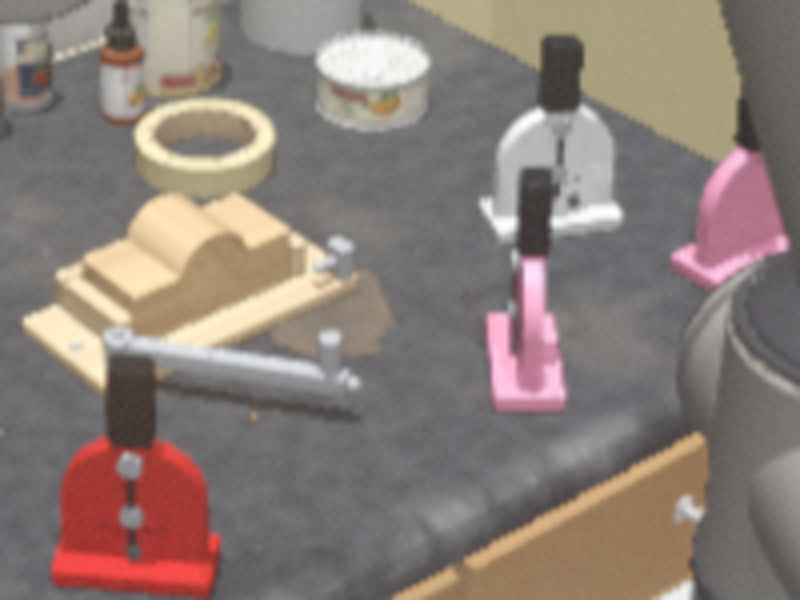

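```bash
python3 - <<'E'
from h import *
c=cam("scene"); d=np.load("pics/scene0.npz")["d"]
for n,x,y,z in[("hingetop",118,340,40),("knobtop",331,337,60),("knobbase",331,365,34),("catch",341,243,60),("bartip",350,382,26),("cradle-left corner",25,322,12),("cradle front corner",108,375,12),("cradle right front",352,275,12),("hump crest front",222,236,74),("hump crest back",155,200,74),("handle top",563,42,146),("foot FL",500,238,0),("foot L",482,203,6),("foot FR",622,222,0),("tape",205,130,25),("tin",373,55,40)]:
    u,v=280+x/4,190+y/4; D=d[int(round(v)),int(round(u))]
    print(n,np.round(onz(c,u,v,z)),np.round(world(c,u,v,D)))
E
```

```text
hingetop [494.  69.  40.] [501.  64.  34.]
knobtop [392. -20.  60.] [394. -21.  58.]
knobbase [397. -24.  34.] [387. -16.  44.]
catch [470. -94.  60.] [ 496. -116.   38.]
bartip [384. -29.  26.] [381. -27.  29.]
cradle-left corner [582.  82.  12.] [584.  82.  11.]
cradle front corner [500.  74.  12.] [347. 178. 145.]
cradle right front [ 491. -123.   12.] [ 485. -117.   17.]
hump crest front [508. -25.  74.] [519. -34.  65.]
hump crest back [570. -17.  74.] [572. -19.  72.]
handle top [ 467. -285.  146.] [ 470. -288.  144.]
foot FL [ 476. -246.    0.] [ 466. -236.    9.]
foot L [ 511. -261.    6.] [ 504. -254.   12.]
foot FR [ 438. -328.    0.] [ 440. -330.   -2.]
tape [ 691. -151.   25.] [ 716. -170.    7.]
tin [ 681. -305.   40.] [ 681. -305.   40.]
```

Crop: the white gauge at crop (558,160) has its dial, pointer and tab facing the camera, so it's the right one. The keeper bar is open by about 50°, with its knob top at (331,337). The cradle corners show too. Next I move above them for a close look.

Request:
{"method": "send_rows", "body": {"rows": [{"x": -0.1, "y": -0.1}, {"x": -0.25, "y": -0.25}, {"x": -0.4, "y": -0.4}, {"x": -0.55, "y": -0.55}, {"x": -0.7, "y": -0.7}, {"x": -0.85, "y": -0.85}, {"x": -1, "y": -1}, {"x": -1, "y": -1, "az": -0.12}, {"x": -1, "y": -1, "az": -0.24}, {"x": -1, "y": -1, "az": -0.338}]}}

```text
schema error: expected keys x, y, z, ax, ay, az, jaw
```

Request:
{"method": "send_rows", "body": {"rows": [{"x": -0.06, "y": -0.1}, {"x": -0.15, "y": -0.3}, {"x": -0.25, "y": -0.5}, {"x": -0.4, "y": -0.7}, {"x": -0.5, "y": -0.85}, {"x": -0.6, "y": -1}, {"x": -0.6, "y": -1}, {"x": -0.6, "y": -1}, {"x": -0.6, "y": -1}, {"x": -0.6, "y": -1}]}}

```text
schema error: expected keys x, y, z, ax, ay, az, jaw
```

Request:
{"method": "send_rows", "body": {"rows": [{"y": -0.1, "jaw": -1}, {"y": -0.3, "jaw": -1}, {"y": -0.5, "jaw": -1}, {"y": -0.6, "jaw": -1}, {"y": -0.6, "jaw": -1}, {"y": -0.6, "jaw": -1}, {"y": -0.6, "jaw": -1}, {"y": -0.6, "jaw": -1}, {"y": -0.6, "jaw": -1}, {"y": -0.6, "jaw": -1}]}}

```text
schema error: expected keys x, y, z, ax, ay, az, jaw
```

```bash
python3 - <<'E'
from h import *
c,im,d,o=shot("wrist"); cv2.imwrite("pics/w1.png",im[...,::-1]); np.savez("pics/w1.npz",d=d,im=im,o=np.r_[o["tool_pos"],o["tcp_rot"]])
print(o["time"],o["tool_pos"],o["tcp_rot"],o["grip_width"],np.round(o["joint_positions"],2),np.round(c[4]))
E
```

```text
0.15 [182.21791112 492.04910286 226.21686998] [-3.14046732e+00 -1.78831379e-04  2.78681228e+00] 91.98148913566574 [ 1.07  0.34  1.52  0.    1.28 -0.15] [112. 519. 384.]
```

View pics/w1.png

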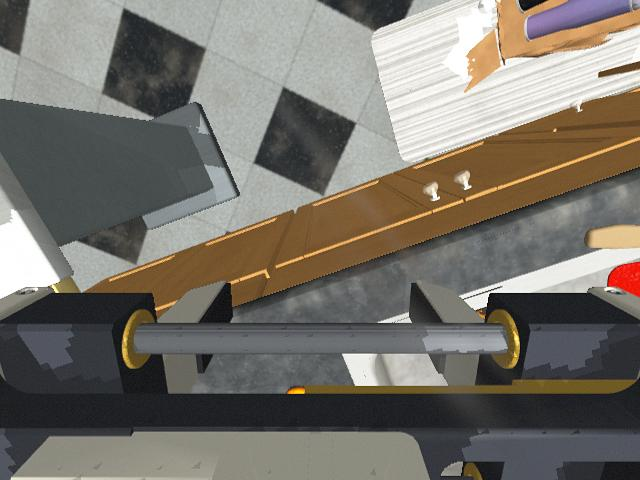

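The wrist picture shows only the floor and the fingers, since the rows were refused for missing keys. It also shows that the camera sees the robot side of the TCP, so I'll aim beyond the cradle and send all the keys.

Request:
{"method": "send_rows", "body": {"rows": [{"x": -0.1, "y": -0.1, "z": 0, "ax": 0, "ay": 0, "az": 0, "jaw": 1}, {"x": -0.25, "y": -0.25, "z": 0, "ax": 0, "ay": 0, "az": 0, "jaw": 1}, {"x": -0.4, "y": -0.4, "z": 0, "ax": 0, "ay": 0, "az": 0, "jaw": 1}, {"x": -0.6, "y": -0.6, "z": 0, "ax": 0, "ay": 0, "az": -0.05, "jaw": 1}, {"x": -0.8, "y": -0.8, "z": 0, "ax": 0, "ay": 0, "az": -0.1, "jaw": 1}, {"x": -1, "y": -1, "z": 0, "ax": 0, "ay": 0, "az": -0.15, "jaw": 1}, {"x": -1, "y": -1, "z": 0, "ax": 0, "ay": 0, "az": -0.2, "jaw": 1}, {"x": -1, "y": -1, "z": 0, "ax": 0, "ay": 0, "az": -0.25, "jaw": 1}, {"x": -1, "y": -1, "z": 0, "ax": 0, "ay": 0, "az": -0.3, "jaw": 1}, {"x": -1, "y": -1, "z": 0, "ax": 0, "ay": 0, "az": -0.338, "jaw": 1}]}}

```text
time: 1.45
tool_pos: [300.4, 235.2, 226.7]
tcp_rot: [3.142, -0.0, -3.141]
contact_force: [0.3, -0.1, -1.1]
grip_width: 91.8
finger_force: 0.0
```

Request:
{"method": "send_rows", "body": {"rows": [{"x": -0.1, "y": -0.1, "z": 0, "ax": 0, "ay": 0, "az": 0, "jaw": -1}, {"x": -0.25, "y": -0.25, "z": 0, "ax": 0, "ay": 0, "az": 0, "jaw": -1}, {"x": -0.4, "y": -0.4, "z": 0, "ax": 0, "ay": 0, "az": 0, "jaw": -1}, {"x": -0.6, "y": -0.6, "z": 0, "ax": 0, "ay": 0, "az": 0, "jaw": -1}, {"x": -0.75, "y": -0.75, "z": 0, "ax": 0, "ay": 0, "az": 0, "jaw": -1}, {"x": -0.9, "y": -0.9, "z": 0, "ax": 0, "ay": 0, "az": 0, "jaw": -1}, {"x": -1, "y": -1, "z": 0, "ax": 0, "ay": 0, "az": 0, "jaw": -1}, {"x": -1, "y": -1, "z": 0, "ax": 0, "ay": 0, "az": 0, "jaw": -1}, {"x": -1, "y": -1, "z": 0, "ax": 0, "ay": 0, "az": 0, "jaw": -1}, {"x": -1, "y": -1, "z": 0, "ax": 0, "ay": 0, "az": 0, "jaw": -1}]}}

```text
time: 2.7
tool_pos: [499.6, 36.0, 226.9]
tcp_rot: [3.141, -0.0, -3.141]
contact_force: [-0.0, -0.9, -0.2]
grip_width: 0.9
finger_force: 0.0
```

Request:
{"method": "send_rows", "body": {"rows": [{"x": -0.05, "y": -0.1, "z": 0, "ax": 0, "ay": 0, "az": 0, "jaw": -1}, {"x": -0.15, "y": -0.25, "z": 0, "ax": 0, "ay": 0, "az": 0, "jaw": -1}, {"x": -0.25, "y": -0.45, "z": 0, "ax": 0, "ay": 0, "az": 0, "jaw": -1}, {"x": -0.35, "y": -0.65, "z": 0, "ax": 0, "ay": 0, "az": 0, "jaw": -1}, {"x": -0.4, "y": -0.78, "z": 0, "ax": 0, "ay": 0, "az": 0, "jaw": -1}, {"x": -0.4, "y": -0.78, "z": 0, "ax": 0, "ay": 0, "az": 0, "jaw": -1}, {"x": -0.4, "y": -0.78, "z": 0, "ax": 0, "ay": 0, "az": 0, "jaw": -1}, {"x": -0.4, "y": -0.78, "z": 0, "ax": 0, "ay": 0, "az": 0, "jaw": -1}, {"x": -0.4, "y": -0.78, "z": 0, "ax": 0, "ay": 0, "az": 0, "jaw": -1}, {"x": -0.4, "y": -0.78, "z": 0, "ax": 0, "ay": 0, "az": 0, "jaw": -1}]}}

```text
time: 3.95
tool_pos: [580.1, -120.4, 226.9]
tcp_rot: [3.142, 0.0, 3.141]
contact_force: [-0.1, -0.7, 0.1]
grip_width: 0.4
finger_force: 0.0
```

```bash
python3 - <<'E'
from h import *
c,im,d,o=shot("wrist"); cv2.imwrite("pics/w1.png",im[...,::-1]); np.savez("pics/w1.npz",d=d,im=im,o=np.r_[o["tool_pos"],o["tcp_rot"]])
print(o["time"],o["tool_pos"],o["tcp_rot"],o["grip_width"],np.round(o["joint_positions"],2),np.round(c[4]))
E
```

```text
3.95 [ 580.08392164 -120.44117776  226.89131431] [3.14154137e+00 2.30782886e-04 3.14141338e+00] 0.37093244525761865 [-0.33  0.47  1.33  0.    1.35 -1.9 ] [ 505. -120.  385.]
```

View pics/w1.png

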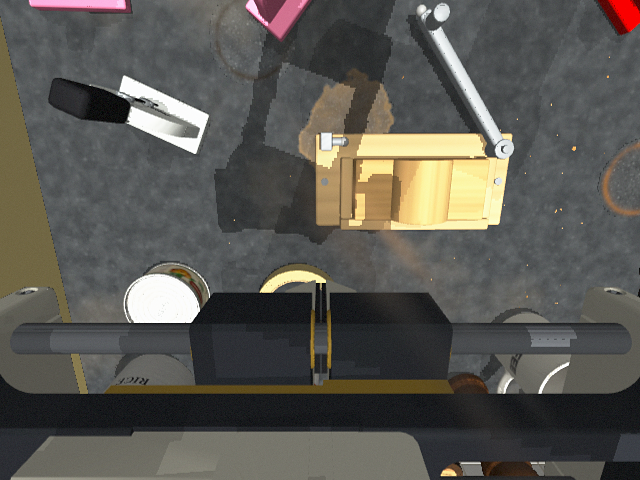

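The wrist view from (580,-120) shows the cradle edges parallel to the image axes: front edge at v≈134 from u=317 to 512, hinge at (505,148), knob top at (441,12). The hump spans u≈393–448. The white gauge has its handle top at about (68,97) and foot corners near (209,114) and (195,153).

```bash
python3 - <<'E'
from h import *
z=np.load("pics/w1.npz"); d=z["d"]; o=dict(tool_pos=z["o"][:3],tcp_rot=z["o"][3:]); c=cam("wrist",o)
def p(n,u,v,h): print(n,np.round(onz(c,u,v,h)),np.round(world(c,u,v,d[v,u])))
for a in[("hinge",505,148,40),("knob",441,12,60),("catch",325,140,38),("cornerFL",317,134,12),("cornerFR",512,134,12),("cornerBL",318,227,12),("cornerBR",500,228,38),("hump",421,160,74),("hump",421,220,74),("hump",421,190,74),("offL",350,190,52),("offR",480,190,52),("handle",60,97,146),("handle",75,97,146),("foot1",209,114,12),("foot2",195,153,12),("foot3",122,78,12)]: p(*a)
# depth-based clouds
v,u=np.mgrid[0:280:1,0:640:1]; F,cx,cy,R,t=c; D=d[:280]
P=np.stack([(u-cx)/F*D,(v-cy)/F*D,D],-1)@R.T+t; ok=D>0
im=z["im"][:280].astype(int)
def box(n,m):
    Q=P[m&ok]; 
    if len(Q)<5: print(n,len(Q));return
    r=cv2.minAreaRect(Q[:,:2].astype(np.float32)); print(n,len(Q),np.round(r[0],1),np.round(r[1],1),round(r[2],1),"med",np.round(np.median(Q,0),1),"mean",np.round(Q.mean(0),1))
Z=P[...,2]
box("humptop",(Z>71)&(u>380)&(u<460)&(v>140)&(v<240))
box("offcut>48",(Z>47)&(u>340)&(u<500)&(v>150)&(v<235))
box("cradle",(Z>6)&(u>310)&(u<515)&(v>130)&(v<240))
box("knob",(Z>52)&(u>400)&(u<500)&(v<60))
box("bar",(Z>26)&(u>400)&(u<520)&(v<140))
box("handletop",(Z>138)&(u<140)&(v>50)&(v<150))
box("foot",(Z>6)&(Z<20)&(u>90)&(u<230)&(v>60)&(v<170))
box("gauge",(Z>6)&(u<230)&(v>60)&(v<170))
for y in (140,150,160,170): pass
m=(Z>55)&(u>380)&(u<460)&(v>165)&(v<215)&ok; Q=P[m]
A=np.c_[2*Q[:,1],2*Q[:,2],np.ones(len(Q))];s=np.linalg.lstsq(A,(Q[:,1:]**2).sum(1),rcond=None)[0];print("cyl",s[:2],np.sqrt(s[2]+s[0]**2+s[1]**2))
E
```

```text
hinge [507.  63.  40.] [507.  63.  39.]
knob [397. -18.  60.] [398. -19.  61.]
catch [ 499. -115.   38.] [ 499. -115.   38.]
cornerFL [ 493. -123.   12.] [ 493. -123.    0.]
cornerFR [493.  83.  12.] [493.  88.   2.]
cornerBL [ 594. -122.   12.] [ 597. -122.   -0.]
cornerBR [589.  71.  38.] [598.  92.  -0.]
hump [517. -29.  74.] [517. -28.  72.]
hump [572. -25.  74.] [572. -25.  74.]
hump [544. -27.  74.] [544. -26.  72.]
offL [547. -90.  52.] [549. -89.  37.]
offR [547.  38.  52.] [547.  38.  53.]
handle [ 474. -290.  146.] [ 474. -290.  146.]
handle [ 474. -281.  146.] [ 474. -281.  146.]
foot1 [ 473. -235.   12.] [ 472. -239.   -1.]
foot2 [ 512. -254.   12.] [ 512. -254.   11.]
foot3 [ 439. -320.   12.] [ 437. -327.   -1.]
humptop 1627 [546.9 -21.2] [59.5 28.1] 0.4 med [545.9 -21.6  72.8] mean [546.1 -21.4  72.8]
offcut>48 8162 [547.  -20.7] [ 60.1 130.5] 0.7 med [545.7 -26.9  52.8] mean [545.9 -23.4  59.2]
cradle 18108 [541.1 -20.6] [100.6 209.3] 0.3 med [537.1 -31.9  38.2] mean [538.4 -28.1  38.2]
knob 318 [397.6 -18.2] [14.2 14.3] 23.5 med [398.3 -18.9  59.2] mean [398.3 -18.8  58.6]
bar 2618 [442.3  14.4] [150.   14.6] 36.2 med [431.6   5.6  33.5] mean [435.3   8.3  36.3]
handletop 1369 [ 474.9 -286. ] [26.6 20.3] 65.2 med [ 474.8 -283.8  145. ] mean [ 474.8 -284.1  144.4]
foot 2157 [ 474.9 -286.2] [92.3 44.2] 65.4 med [ 471.2 -274.5   11.6] mean [ 473.1 -276.8   11.6]
gauge 6250 [ 474.9 -286.2] [92.3 44.2] 65.4 med [ 476.5 -275.7   76.7] mean [ 475.9 -275.8   73.7]
cyl [-20.78530568  44.45414814] 29.219293533005562
```

```bash
python3 - <<'E'
from h import *
c=cam("scene"); z=np.load("pics/scene0.npz"); d=z["d"]
for n,x,y,h in[("pink foot",487,315,12),("pf2",492,408,0),("pf3",564,405,0),("pink handle top",537,172,146),("red handle",130,362,146),("redfoot",55,585,0),("redfootR",215,592,0),("pinkR handle",748,105,146)]:
    u,v=280+x/4,190+y/4; print(n,np.round(onz(c,u,v,h)),np.round(world(c,u,v,d[int(v)+1,int(u)])))
E
```

```text
pink foot [ 400. -161.   12.] [ 410. -172.    2.]
pf2 [ 335. -105.    0.] [ 335. -106.   -1.]
pf3 [ 309. -143.    0.] [ 310. -144.   -1.]
pink handle top [ 355. -152.  146.] [ 354. -150.  148.]
red handle [348. 162. 146.] [347. 162. 147.]
redfoot [365. 208.   0.] [366. 207.  -0.]
redfootR [304. 139.   0.] [301. 141.   3.]
pinkR handle [ 332. -316.  146.] [-97. 226. 526.]
```

Request:
{"method": "send_rows", "body": {"rows": [{"x": 0.1, "y": 0.05, "z": 0, "ax": 0, "ay": 0, "az": 0, "jaw": -1}, {"x": 0.3, "y": 0.15, "z": 0, "ax": 0, "ay": 0, "az": 0, "jaw": -1}, {"x": 0.5, "y": 0.3, "z": 0, "ax": 0, "ay": 0, "az": 0, "jaw": -1}, {"x": 0.7, "y": 0.4, "z": 0, "ax": 0, "ay": 0, "az": 0, "jaw": -1}, {"x": 0.9, "y": 0.5, "z": 0, "ax": 0, "ay": 0, "az": 0, "jaw": -1}, {"x": 1, "y": 0.55, "z": 0, "ax": 0, "ay": 0, "az": 0, "jaw": -1}, {"x": 1, "y": 0.55, "z": 0, "ax": 0, "ay": 0, "az": 0, "jaw": -1}, {"x": 1, "y": 0.55, "z": 0.05, "ax": 0, "ay": 0, "az": 0, "jaw": -1}, {"x": 1, "y": 0.55, "z": 0.15, "ax": 0, "ay": 0, "az": 0, "jaw": -1}, {"x": 1, "y": 0.55, "z": 0.2, "ax": 0, "ay": 0, "az": 0, "jaw": -1}]}}

```text
time: 5.25
tool_pos: [380.4, -11.1, 185.2]
tcp_rot: [3.141, -0.002, 3.14]
contact_force: [0.2, -0.2, -0.4]
grip_width: 0.3
finger_force: 0.0
```

Request:
{"method": "send_rows", "body": {"rows": [{"x": 0.05, "y": 0, "z": 0, "ax": 0, "ay": 0, "az": 0, "jaw": -1}, {"x": 0.05, "y": 0, "z": 0.1, "ax": 0, "ay": 0, "az": 0, "jaw": -1}, {"x": 0.05, "y": 0, "z": 0.2, "ax": 0, "ay": 0, "az": 0, "jaw": -1}, {"x": 0.05, "y": 0, "z": 0.35, "ax": 0, "ay": 0, "az": 0, "jaw": -1}, {"x": 0.05, "y": 0, "z": 0.5, "ax": 0, "ay": 0, "az": 0, "jaw": -1}, {"x": 0.05, "y": 0, "z": 0.6, "ax": 0, "ay": 0, "az": 0, "jaw": -1}, {"x": 0.05, "y": 0, "z": 0.68, "ax": 0, "ay": 0, "az": 0, "jaw": -1}, {"x": 0.05, "y": 0, "z": 0.72, "ax": 0, "ay": 0, "az": 0, "jaw": -1}, {"x": 0.05, "y": 0, "z": 0.72, "ax": 0, "ay": 0, "az": 0, "jaw": -1}, {"x": 0.05, "y": 0, "z": 0.72, "ax": 0, "ay": 0, "az": 0, "jaw": -1}]}}

```text
time: 6.5
tool_pos: [370.7, -10.9, 43.3]
tcp_rot: [-3.141, 0.001, 3.141]
contact_force: [0.6, 0.4, 0.1]
grip_width: 0.3
finger_force: 0.0
```

Request:
{"method": "send_rows", "body": {"rows": [{"x": -0.045, "y": -0.035, "z": 0, "ax": 0, "ay": 0, "az": 0, "jaw": -1}, {"x": -0.11, "y": -0.1, "z": 0, "ax": 0, "ay": 0, "az": 0, "jaw": -1}, {"x": -0.16, "y": -0.15, "z": 0, "ax": 0, "ay": 0, "az": 0, "jaw": -1}, {"x": -0.21, "y": -0.19, "z": 0, "ax": 0, "ay": 0, "az": 0, "jaw": -1}, {"x": -0.26, "y": -0.22, "z": 0, "ax": 0, "ay": 0, "az": 0, "jaw": -1}, {"x": -0.31, "y": -0.25, "z": 0, "ax": 0, "ay": 0, "az": 0, "jaw": -1}, {"x": -0.36, "y": -0.27, "z": 0, "ax": 0, "ay": 0, "az": 0, "jaw": -1}, {"x": -0.41, "y": -0.285, "z": 0, "ax": 0, "ay": 0, "az": 0, "jaw": -1}, {"x": -0.45, "y": -0.295, "z": 0, "ax": 0, "ay": 0, "az": 0, "jaw": -1}, {"x": -0.48, "y": -0.3, "z": 0, "ax": 0, "ay": 0, "az": 0, "jaw": -1}]}}

```text
time: 7.75
tool_pos: [466.7, -70.8, 42.7]
tcp_rot: [3.141, 0.0, 3.141]
contact_force: [-0.9, -0.1, 0.7]
grip_width: 0.7
finger_force: 0.2
```

Request:
{"method": "send_rows", "body": {"rows": [{"x": -0.02, "y": -0.005, "z": 0, "ax": 0, "ay": 0, "az": 0, "jaw": -1}, {"x": -0.04, "y": -0.01, "z": 0, "ax": 0, "ay": 0, "az": 0, "jaw": -1}, {"x": -0.06, "y": -0.01, "z": 0, "ax": 0, "ay": 0, "az": 0, "jaw": -1}, {"x": -0.075, "y": -0.01, "z": 0, "ax": 0, "ay": 0, "az": 0, "jaw": -1}, {"x": -0.09, "y": -0.01, "z": 0, "ax": 0, "ay": 0, "az": 0, "jaw": -1}, {"x": -0.1, "y": -0.01, "z": 0, "ax": 0, "ay": 0, "az": 0, "jaw": -1}, {"x": -0.105, "y": -0.01, "z": 0, "ax": 0, "ay": 0, "az": 0, "jaw": -1}, {"x": -0.11, "y": -0.01, "z": 0, "ax": 0, "ay": 0, "az": 0, "jaw": -1}, {"x": -0.11, "y": -0.01, "z": 0, "ax": 0, "ay": 0, "az": 0, "jaw": -1}, {"x": -0.11, "y": -0.01, "z": 0, "ax": 0, "ay": 0, "az": 0, "jaw": -1}]}}

```text
time: 9.0
tool_pos: [488.2, -72.8, 42.7]
tcp_rot: [3.141, 0.0, 3.141]
contact_force: [-0.8, -0.1, 0.0]
grip_width: 0.7
finger_force: 0.0
```

```bash
python3 - <<'E'
from h import *
for n in("scene","side"):
    c,im,d,o=shot(n)
    # knob: points z 52-64 in neighbourhood
    v,u=np.mgrid[0:480,0:640];F,cx,cy,R,t=c
    P=np.stack([(u-cx)/F*d,(v-cy)/F*d,d],-1)@R.T+t
    a=proj(c,(508,-74,60)); print(n,np.round(a)); cv2.imwrite(f"pics/{n}1.png",im[...,::-1])
    m=(d>0)&(abs(P[...,1]+74)<35)&(P[...,0]>475)&(P[...,0]<517)&(P[...,2]>36)&(P[...,2]<66); Q=P[m]; print(len(Q),np.round(Q.mean(0)) if len(Q) else 0)
    m=(d>0)&(abs(P[...,1]-0)<40)&(P[...,0]>440)&(P[...,0]<517)&(P[...,2]>22)&(P[...,2]<37);Q=P[m];print("bar",len(Q),np.round(np.polyfit(Q[:,1],Q[:,0],1),3) if len(Q)>20 else 0, np.round(Q.mean(0),1) if len(Q) else 0)
E
```

```text
scene [350. 247.]
107 [498. -60.  50.]
bar 202 [2.00000e-03 5.04088e+02] [504.1   1.4  30.8]
side [354. 232.]
130 [496. -65.  51.]
bar 141 [2.00000e-02 5.05255e+02] [505.3   0.8  31.3]
```

Request:
{"method": "send_rows", "body": {"rows": [{"x": -0.005, "y": 0, "z": 0, "ax": 0, "ay": 0, "az": 0, "jaw": -1}, {"x": -0.01, "y": 0, "z": 0, "ax": 0, "ay": 0, "az": 0, "jaw": -1}, {"x": -0.015, "y": 0, "z": 0, "ax": 0, "ay": 0, "az": 0, "jaw": -1}, {"x": -0.02, "y": 0, "z": 0, "ax": 0, "ay": 0, "az": 0, "jaw": -1}, {"x": -0.02, "y": 0, "z": 0, "ax": 0, "ay": 0, "az": 0, "jaw": -1}, {"x": -0.025, "y": 0, "z": 0, "ax": 0, "ay": 0, "az": 0, "jaw": -1}, {"x": -0.025, "y": 0, "z": 0, "ax": 0, "ay": 0, "az": 0, "jaw": -1}, {"x": -0.025, "y": 0, "z": 0, "ax": 0, "ay": 0, "az": 0, "jaw": -1}, {"x": -0.025, "y": 0, "z": 0, "ax": 0, "ay": 0, "az": 0, "jaw": -1}, {"x": -0.025, "y": 0, "z": 0, "ax": 0, "ay": 0, "az": 0, "jaw": -1}]}}

```text
time: 10.35
tool_pos: [489.8, -72.7, 42.3]
tcp_rot: [3.141, -0.007, 3.141]
contact_force: [-12.8, -3.7, 7.8]
grip_width: 0.2
finger_force: 6.3
```

Request:
{"method": "send_rows", "body": {"rows": [{"x": 0.08, "y": 0, "z": 0, "ax": 0, "ay": 0, "az": 0, "jaw": -1}, {"x": 0.1, "y": 0, "z": -0.2, "ax": 0, "ay": 0, "az": 0, "jaw": -1}, {"x": 0.1, "y": 0, "z": -0.5, "ax": 0, "ay": 0, "az": 0, "jaw": -1}, {"x": 0.1, "y": -0.1, "z": -0.8, "ax": 0, "ay": 0, "az": 0, "jaw": -1}, {"x": 0.1, "y": -0.3, "z": -0.92, "ax": 0, "ay": 0, "az": 0.1, "jaw": 0}, {"x": 0.1, "y": -0.5, "z": -0.92, "ax": 0, "ay": 0, "az": 0.2, "jaw": 1}, {"x": 0.1, "y": -0.75, "z": -0.92, "ax": 0, "ay": 0, "az": 0.3, "jaw": 1}, {"x": 0.1, "y": -0.95, "z": -0.92, "ax": 0, "ay": 0, "az": 0.41, "jaw": 1}, {"x": 0.1, "y": -1, "z": -0.92, "ax": 0, "ay": 0, "az": 0.41, "jaw": 1}, {"x": 0.1, "y": -1, "z": -0.92, "ax": 0, "ay": 0, "az": 0.41, "jaw": 1}]}}

```text
time: 11.6
tool_pos: [473.0, -272.8, 226.4]
tcp_rot: [3.141, -0.0, 2.712]
contact_force: [0.0, 0.3, 0.1]
grip_width: 56.1
finger_force: 0.0
```

```bash
cat >> h.py <<'E'
def cloud(c,d):
    v,u=np.mgrid[0:480,0:640];F,cx,cy,R,t=c
    return np.stack([(u-cx)/F*d,(v-cy)/F*d,d],-1)@R.T+t
def rel(o,X):
    return Ro.from_euler('xyz',o["tcp_rot"]).as_matrix().T@(np.array(X)-o["tool_pos"])/200
E
python3 - <<'E'
from h import *
c,im,d,o=shot("wrist"); P=cloud(c,d); Z=P[...,2]
cv2.imwrite("pics/w2.png",im[...,::-1])
print(o["time"],o["tool_pos"],o["tcp_rot"],o["grip_width"])
m=(d>0)&(abs(P[...,0]-475)<60)&(abs(P[...,1]+286)<60)&(Z>135)&(Z<152);Q=P[m]
print(len(Q),cv2.minAreaRect(Q[:,:2].astype(np.float32)) if len(Q)>3 else 0)
print("to", rel(o,(475,-286,106)))
c,im,d,o=shot("scene"); P=cloud(c,d); cv2.imwrite("pics/s2.png",im[...,::-1])
m=(d>0)&(abs(P[...,1]+74)<35)&(P[...,0]>460)&(P[...,0]<517)&(P[...,2]>52)&(P[...,2]<66); Q=P[m]; print("knob",len(Q),np.round(Q.mean(0),1))
m=(d>0)&(abs(P[...,1]+5)<50)&(P[...,0]>440)&(P[...,0]<516)&(P[...,2]>22)&(P[...,2]<37);Q=P[m];print("bar",len(Q),np.round(np.polyfit(Q[:,1],Q[:,0],1),3))
E
```

```text
11.6 [ 472.99359934 -272.81254851  226.44502905] [ 3.14096771e+00 -2.89675600e-04  2.71177071e+00] 56.05452779346626
897 ((473.970703125, -286.5984802246094), (25.92367172241211, 19.231237411499023), 65.08094024658203)
to [-0.03677059 -0.05613551  0.60217956]
knob 38 [506.4 -62.3  57.1]
bar 248 [-7.00000e-03  5.04171e+02]
```

Request:
{"method": "send_rows", "body": {"rows": [{"x": -0.02, "y": -0.03, "z": 0, "ax": 0, "ay": 0, "az": 0, "jaw": 1}, {"x": -0.035, "y": -0.057, "z": 0, "ax": 0, "ay": 0, "az": 0, "jaw": 1}, {"x": -0.035, "y": -0.057, "z": 0.08, "ax": 0, "ay": 0, "az": 0, "jaw": 1}, {"x": -0.035, "y": -0.057, "z": 0.18, "ax": 0, "ay": 0, "az": 0, "jaw": 1}, {"x": -0.035, "y": -0.057, "z": 0.3, "ax": 0, "ay": 0, "az": 0, "jaw": 1}, {"x": -0.035, "y": -0.057, "z": 0.42, "ax": 0, "ay": 0, "az": 0, "jaw": 1}, {"x": -0.035, "y": -0.057, "z": 0.52, "ax": 0, "ay": 0, "az": 0, "jaw": 1}, {"x": -0.035, "y": -0.057, "z": 0.58, "ax": 0, "ay": 0, "az": 0, "jaw": 1}, {"x": -0.035, "y": -0.057, "z": 0.6, "ax": 0, "ay": 0, "az": 0, "jaw": 1}, {"x": -0.035, "y": -0.057, "z": 0.6, "ax": 0, "ay": 0, "az": 0, "jaw": 1}]}}

```text
time: 12.95
tool_pos: [474.8, -286.3, 107.0]
tcp_rot: [-3.142, 0.0, 2.712]
contact_force: [0.7, -0.8, -1.1]
grip_width: 91.6
finger_force: 0.0
```

Request:
{"method": "send_rows", "body": {"rows": [{"x": 0, "y": 0, "z": 0, "ax": 0, "ay": 0, "az": 0, "jaw": -1}, {"x": 0, "y": 0, "z": 0, "ax": 0, "ay": 0, "az": 0, "jaw": -1}, {"x": 0, "y": 0, "z": 0, "ax": 0, "ay": 0, "az": 0, "jaw": -1}, {"x": 0, "y": 0, "z": 0, "ax": 0, "ay": 0, "az": 0, "jaw": -1}, {"x": 0, "y": 0, "z": 0, "ax": 0, "ay": 0, "az": 0, "jaw": -1}, {"x": 0, "y": 0, "z": 0, "ax": 0, "ay": 0, "az": 0, "jaw": -1}, {"x": 0, "y": 0, "z": 0, "ax": 0, "ay": 0, "az": 0, "jaw": -1}, {"x": 0, "y": 0, "z": 0, "ax": 0, "ay": 0, "az": 0, "jaw": -1}, {"x": 0, "y": 0, "z": 0, "ax": 0, "ay": 0, "az": 0, "jaw": -1}, {"x": 0, "y": 0, "z": 0, "ax": 0, "ay": 0, "az": 0, "jaw": -1}]}}

```text
time: 14.2
tool_pos: [474.4, -285.9, 106.4]
tcp_rot: [3.141, -0.001, 2.711]
contact_force: [0.2, -0.6, -3.3]
grip_width: 25.6
finger_force: 30.0
```

Request:
{"method": "send_rows", "body": {"rows": [{"x": 0, "y": 0, "z": -0.04, "ax": 0, "ay": 0, "az": 0, "jaw": -1}, {"x": 0, "y": 0, "z": -0.15, "ax": 0, "ay": 0, "az": 0, "jaw": -1}, {"x": 0, "y": 0, "z": -0.35, "ax": 0, "ay": 0, "az": 0, "jaw": -1}, {"x": 0, "y": 0.06, "z": -0.5, "ax": 0, "ay": 0, "az": 0, "jaw": -1}, {"x": 0.03, "y": 0.2, "z": -0.58, "ax": 0, "ay": 0, "az": -0.07, "jaw": -1}, {"x": 0.08, "y": 0.37, "z": -0.6, "ax": 0, "ay": 0, "az": -0.14, "jaw": -1}, {"x": 0.13, "y": 0.55, "z": -0.6, "ax": 0, "ay": 0, "az": -0.21, "jaw": -1}, {"x": 0.17, "y": 0.75, "z": -0.6, "ax": 0, "ay": 0, "az": -0.28, "jaw": -1}, {"x": 0.2, "y": 0.92, "z": -0.6, "ax": 0, "ay": 0, "az": -0.36, "jaw": -1}, {"x": 0.22, "y": 1, "z": -0.6, "ax": 0, "ay": 0, "az": -0.418, "jaw": -1}]}}

```text
time: 15.45
tool_pos: [518.2, -84.3, 227.2]
tcp_rot: [3.141, 0.0, -3.13]
contact_force: [0.5, -0.9, -3.7]
grip_width: 25.9
finger_force: 30.0
```

```bash
python3 - <<'E'
from h import *
o=bot.get_obs(); print(o["tool_pos"],o["tcp_rot"],o["contact_force"]); print(rel(o,(547,-21,200)))
E
```

```text
[518.21877703 -84.33729475 227.16816049] [ 3.14140896e+00  4.53721549e-04 -3.12982959e+00] [ 0.50311737 -0.92478703 -3.65731135]
[-0.14755963  0.31494686  0.13596562]
```

Request:
{"method": "send_rows", "body": {"rows": [{"x": -0.03, "y": 0.05, "z": 0, "ax": 0, "ay": 0, "az": 0, "jaw": -1}, {"x": -0.07, "y": 0.15, "z": 0, "ax": 0, "ay": 0, "az": 0, "jaw": -1}, {"x": -0.11, "y": 0.25, "z": 0, "ax": 0, "ay": 0, "az": 0, "jaw": -1}, {"x": -0.14, "y": 0.3, "z": 0.03, "ax": 0, "ay": 0, "az": 0, "jaw": -1}, {"x": -0.148, "y": 0.315, "z": 0.06, "ax": 0, "ay": 0, "az": 0, "jaw": -1}, {"x": -0.148, "y": 0.315, "z": 0.08, "ax": 0, "ay": 0, "az": 0, "jaw": -1}, {"x": -0.148, "y": 0.315, "z": 0.1, "ax": 0, "ay": 0, "az": 0, "jaw": -1}, {"x": -0.148, "y": 0.315, "z": 0.1, "ax": 0, "ay": 0, "az": 0, "jaw": -1}, {"x": -0.148, "y": 0.315, "z": 0.1, "ax": 0, "ay": 0, "az": 0, "jaw": -1}, {"x": -0.148, "y": 0.315, "z": 0.1, "ax": 0, "ay": 0, "az": 0, "jaw": -1}]}}

```text
time: 16.7
tool_pos: [547.2, -22.9, 207.0]
tcp_rot: [-3.142, 0.0, -3.134]
contact_force: [0.4, -0.5, -2.9]
grip_width: 25.8
finger_force: 30.0
```

```bash
python3 - <<'E'
from h import *
o=bot.get_obs(); print(o["time"],o["tool_pos"],o["tcp_rot"],o["contact_force"])
L=[]
for n in("scene","side"):
    c,im,d,o=shot(n); np.savez(f"pics/{n}3.npz",im=im,d=d); u,v=proj(c,(541,-21,140)); print(n,u,v)
    u,v=int(u),int(v); L.append(cv2.resize(im[v-60:v+60,u-40:u+40,::-1],(400,600),interpolation=cv2.INTER_CUBIC)); print("origin",u-40,v-60)
    P=cloud(c,d); Z=P[...,2]; g=im.astype(int).min(-1)>0
    m=(d>0)&(abs(P[...,0]-545)<45)&(abs(P[...,1]+21)<60)&(Z>88)&(Z<175); Q=P[m]; print(len(Q),np.round(Q.min(0)),np.round(Q.max(0)))
cv2.imwrite("pics/c3.png",np.hstack(L))
E
```

```text
16.7 [547.22897059 -22.89017006 206.95446195] [-3.14156863e+00  4.78311976e-04 -3.13421486e+00] [ 0.36951015 -0.48206309 -2.90727621]
scene 326.16633834797597 222.3014713048359
origin 286 162
848 [518. -71.  98.] [569.  26. 175.]
side 333.62268488814084 208.4918340372174
origin 293 148
668 [521. -74. 101.] [570.  27. 175.]
```

View pics/c3.png

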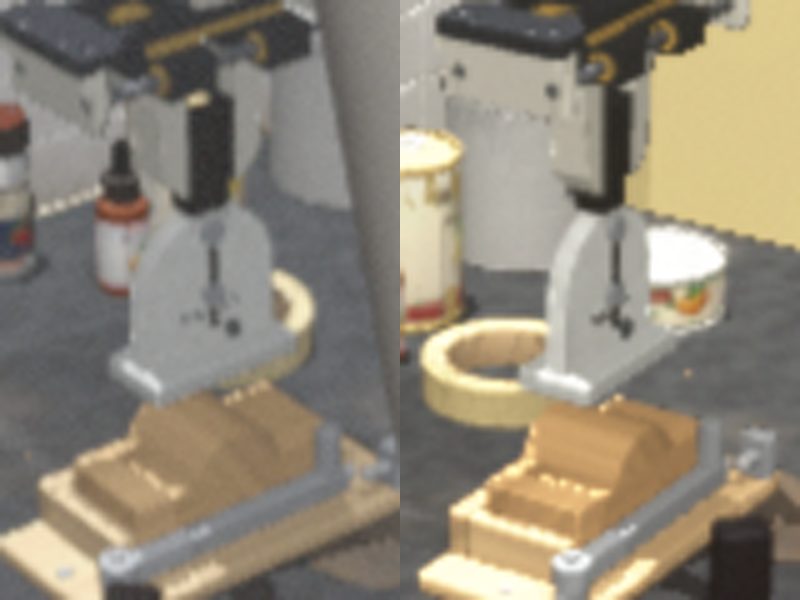

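The crop shows the keeper bar shut along the cradle front, the gauge upright above the hump with its dial facing the bar, the pointer hanging straight at (213,300), and the tab to its right at (233,327). Now I lower it onto the hump and look with the wrist camera.

Request:
{"method": "send_rows", "body": {"rows": [{"x": 0, "y": 0.009, "z": 0.02, "ax": 0, "ay": 0, "az": 0, "jaw": -1}, {"x": 0, "y": 0.009, "z": 0.05, "ax": 0, "ay": 0, "az": 0, "jaw": -1}, {"x": 0, "y": 0.009, "z": 0.08, "ax": 0, "ay": 0, "az": 0, "jaw": -1}, {"x": 0, "y": 0.009, "z": 0.1, "ax": 0, "ay": 0, "az": 0, "jaw": -1}, {"x": 0, "y": 0.009, "z": 0.115, "ax": 0, "ay": 0, "az": 0, "jaw": -1}, {"x": 0, "y": 0.009, "z": 0.12, "ax": 0, "ay": 0, "az": 0, "jaw": -1}, {"x": 0, "y": 0.009, "z": 0.125, "ax": 0, "ay": 0, "az": 0, "jaw": -1}, {"x": 0, "y": 0.009, "z": 0.13, "ax": 0, "ay": 0, "az": 0, "jaw": -1}, {"x": 0, "y": 0.009, "z": 0.135, "ax": 0, "ay": 0, "az": 0, "jaw": -1}, {"x": 0, "y": 0.009, "z": 0.135, "ax": 0, "ay": 0, "az": 0, "jaw": -1}]}}

```text
time: 18.05
tool_pos: [547.3, -21.0, 180.3]
tcp_rot: [-3.142, 0.001, -3.134]
contact_force: [-1.3, 0.5, 2.4]
grip_width: 26.2
finger_force: 30.0
```

```bash
python3 - <<'E'
from h import *
c,im,d,o=shot("wrist"); np.savez("pics/w4.npz",im=im,d=d)
print(o["time"],o["tool_pos"],o["tcp_rot"],o["contact_force"],o["moment"])
X=o["tool_pos"]
for h in(82,21): print(h,np.round(proj(c,X+[-8,0,h-106])))
cv2.imwrite("pics/c4.png",cv2.resize(im[170:290,240:400,::-1],None,fx=5,fy=5,interpolation=cv2.INTER_CUBIC))
E
```

```text
18.05 [547.28478629 -20.98436924 180.30045057] [-3.14152331e+00  8.11884792e-04 -3.13405222e+00] [-1.30452993  0.54715861  2.44695923] [ 0.07777811  0.36722094 -0.0121217 ]
82 [319. 267.]
21 [319. 239.]
```

View pics/c4.png

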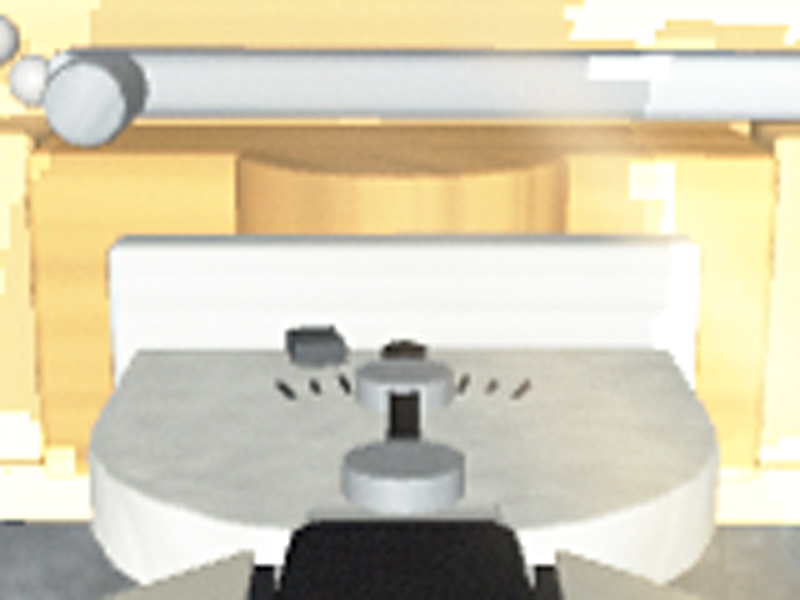

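The wrist crop shows the foot spanning u 110–697, centred on the hump (238–567). The pointer tip is at (404,350) and the tab at (316,345), so about 0.22 rad to roll, towards the tab.

Request:
{"method": "send_rows", "body": {"rows": [{"x": 0, "y": -0.0106, "z": 0, "ax": -0.019, "ay": 0, "az": 0, "jaw": -1}, {"x": 0, "y": -0.032, "z": 0.001, "ax": -0.057, "ay": 0, "az": 0, "jaw": -1}, {"x": 0, "y": -0.053, "z": 0.0025, "ax": -0.0955, "ay": 0, "az": 0, "jaw": -1}, {"x": 0, "y": -0.074, "z": 0.005, "ax": -0.134, "ay": 0, "az": 0, "jaw": -1}, {"x": 0, "y": -0.095, "z": 0.008, "ax": -0.172, "ay": 0, "az": 0, "jaw": -1}, {"x": 0, "y": -0.116, "z": 0.01, "ax": -0.21, "ay": 0, "az": 0, "jaw": -1}, {"x": 0, "y": -0.116, "z": 0.01, "ax": -0.21, "ay": 0, "az": 0, "jaw": -1}, {"x": 0, "y": -0.116, "z": 0.01, "ax": -0.21, "ay": 0, "az": 0, "jaw": -1}, {"x": 0, "y": -0.116, "z": 0.01, "ax": -0.21, "ay": 0, "az": 0, "jaw": -1}, {"x": 0, "y": -0.116, "z": 0.01, "ax": -0.21, "ay": 0, "az": 0, "jaw": -1}]}}

```text
time: 19.35
tool_pos: [547.6, -44.6, 178.5]
tcp_rot: [2.921, 0.001, -3.134]
contact_force: [-1.8, -0.5, 5.0]
grip_width: 26.1
finger_force: 30.0
```

Request:
{"method": "send_rows", "body": {"rows": [{"x": 0, "y": 0, "z": 0, "ax": 0, "ay": 0, "az": 0, "jaw": -1}, {"x": 0, "y": 0, "z": 0, "ax": 0, "ay": 0, "az": 0, "jaw": -1}, {"x": 0, "y": 0, "z": 0, "ax": 0, "ay": 0, "az": 0, "jaw": -1}, {"x": 0, "y": 0, "z": 0, "ax": 0, "ay": 0, "az": 0, "jaw": -1}, {"x": 0, "y": 0, "z": 0, "ax": 0, "ay": 0, "az": 0, "jaw": -1}, {"x": 0, "y": 0, "z": 0, "ax": 0, "ay": 0, "az": 0, "jaw": -1}, {"x": 0, "y": 0, "z": 0, "ax": 0, "ay": 0, "az": 0, "jaw": -1}, {"x": 0, "y": 0, "z": 0, "ax": 0, "ay": 0, "az": 0, "jaw": -1}, {"x": 0, "y": 0, "z": 0, "ax": 0, "ay": 0, "az": 0, "jaw": -1}, {"x": 0, "y": 0, "z": 0, "ax": 0, "ay": 0, "az": 0, "jaw": -1}]}}

```text
time: 20.6
tool_pos: [547.6, -44.6, 178.5]
tcp_rot: [2.921, 0.001, -3.134]
contact_force: [-1.9, -0.1, 5.9]
grip_width: 25.7
finger_force: 30.0
```

```bash
python3 - <<'E'
from h import *
c,im,d,o=shot("wrist"); np.savez("pics/w5.npz",im=im,d=d)
R=Ro.from_euler('xyz',o["tcp_rot"]).as_matrix()
print(o["time"],o["tool_pos"],o["tcp_rot"],o["contact_force"],o["moment"],"foot",o["tool_pos"]+R@[0,0,106.4])
cv2.imwrite("pics/c5.png",np.vstack([cv2.resize(im[170:290,260:380,::-1],(600,300)),cv2.resize(im[225:255,280:340,::-1],(600,300),interpolation=cv2.INTER_CUBIC)]))
E
```

```text
20.6 [547.61247934 -44.55083536 178.52120214] [ 2.92118472e+00  1.45770534e-03 -3.13439672e+00] [-1.876009   -0.14248963  5.9282476 ] [0.11358982 0.47395379 0.09383847] foot [547.59643275 -21.28836093  74.69530447]
```

View pics/c5.png

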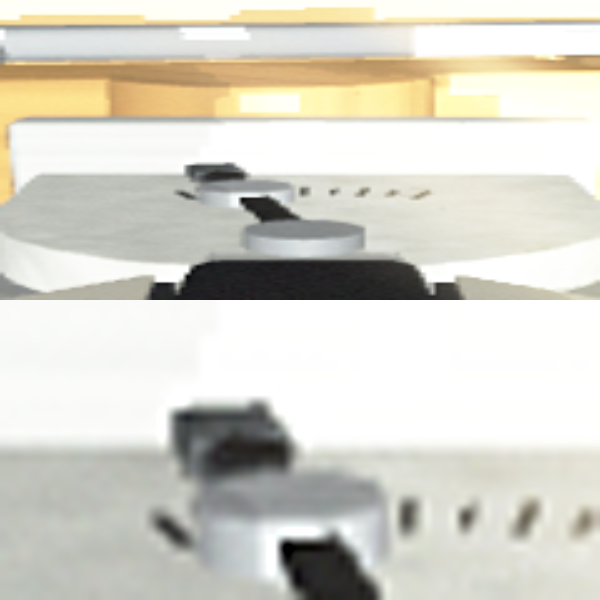

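```bash
python3 - <<'E'
from h import *
T=np.array(bot.camera_model("wrist")["T_tool_cam"]); m=bot.camera_model("wrist"); c=(f(m),m["cx"],m["cy"],T[:3,:3],T[:3,3])
for n in("w4","w5"):
    z=np.load(f"pics/{n}.npz"); im,d=z["im"].astype(int),z["d"]; P=cloud(c,d)
    g=np.stack([-P[...,0],P[...,1],106.4-P[...,2]],-1)
    mx=im.max(-1)
    M=(mx<120)&(d>0)&(g[...,2]>10)&(g[...,2]<85)&(g[...,0]<-4)&(abs(g[...,1])<30)
    k,lab,st,ce=cv2.connectedComponentsWithStats(M.astype(np.uint8))
    for i in range(1,k):
        if st[i,4]<6: continue
        Q=g[lab==i]; q=np.median(Q,0); print(n,st[i],np.round(q,1),"ang",np.round(np.arctan2(q[1],82-q[2]),3),np.round(Q.min(0),1),np.round(Q.max(0),1))
z=np.load("pics/w4.npz"); print(z["im"][232:246,294:312].max(-1)); print((z["d"][232:246,294:312]).round().astype(int))
E
```

```text
w4 [297 236  12   7  49] [ -9.6 -12.3  23.9] ang -0.208 [-10.3 -17.   18.1] [-6.7 -8.4 26. ]
w4 [316 238   9   4  27] [-10.2   0.4  29.6] ang 0.008 [-10.6  -2.5  26.5] [-8.7  3.3 35.4]
w4 [317 248   7  11  61] [-10.5   0.5  62. ] ang 0.023 [-11.1  -1.5  52.1] [-5.   2.4 74.5]
w5 [297 236  12   7  68] [ -9.9 -12.4  25.3] ang -0.216 [-10.6 -17.   18.3] [-7.1 -8.2 36.5]
w5 [308 249  12  10  72] [-10.4  -4.   63.7] ang -0.214 [-11.3  -7.4  53.9] [-8.8 -0.1 75. ]
[[250 251 250 250 250 251 250 250 250 250 250 249 250 250 250 249 249 249]
 [251 252 252 252 253 253 254 253 253 253 253 253 253 252 251 251 251 251]
 [251 252 253 255 254 255 254 255 255 254 254 254 250 255 253 251 251 251]
 [251 251 254 249 214 211 162 164 163 162 162 158 125 254 254 251 250 249]
 [251 252 255 127  66  65  68  70  70  70  72  72  79 175 252 253 250 249]
 [251 252 255 116  79  74  79  83  80  78  80  82  82  90 174 255 251 250]
 [251 253 255 121  74  91  90  93  96  99 104 102 107 108 114 253 252 249]
 [237 237 240 121  74 123 122 119 119 121 121 120 122 121 114 172 241 236]
 [182 184 185 144  85 122 122 121 123
[... 764 characters left out ...]
252 255 260 261 261 261]
 [261 262 259 254 251 250 251 252 251 250 251 250 251 249 260 261 261 262]
 [261 261 262 254 251 247 248 247 249 249 248 248 248 248 250 260 261 262]
 [261 262 261 255 249 247 247 248 248 247 248 247 248 250 248 262 261 262]
 [259 259 259 259 249 247 248 247 247 248 248 249 248 248 247 259 258 259]
 [256 256 257 257 249 248 248 249 247 249 248 249 248 247 249 256 256 256]
 [253 254 253 254 254 248 249 248 247 247 249 249 250 249 250 254 253 254]
 [252 251 252 252 251 251 247 248 250 251 251 252 251 250 253 252 251 252]
 [247 251 249 249 250 249 248 249 249 249 249 248 248 248 248 248 248 227]
 [247 245 248 246 246 245 247 245 246 245 246 246 247 245 247 246 246 226]]
```

```bash
python3 - <<'E'
import numpy as np
for n,a in(("w5",294),("w4",312)):
    im=np.load(f"pics/{n}.npz")["im"]; print(a); print(im[234:246,a:a+20].max(-1))
E
```

```text
294
[[252 252 253 255 255 255 255 255 255 255 255 255 255 255 255 255 255 255
  255 255]
 [251 251 255 255 243 194 196 195 198 197 193 129 160 255 255 255 255 255
  255 255]
 [250 252 255 129  65  65  74  77  78  79  79  81  93 210 255 255 255 255
  255 255]
 [251 253 255 117  73  77  77  87  91  85  92  92  94 108 216 255 255 255
  255 255]
 [249 251 255 118  73  93  93  89  83  60  75  84  97 118 142 255 255 255
  255 255]
 [224 226 228 127  70 125 115  73  40  41  43  44  42  43  75 178 251 247
  244 247]
 [184 185 183 145  87 115  82  48  49  42  42  41  44  44  59 153 213 217
  214 212]
 [185 182 185 188 118 115  79  55  46  48  58  59  79  76  82 179 202 202
  209 202]
 [189 191 191 189 136 131  94  83  87 101 111 124 142 139 139 164 165 163
  163 164]
 [192 188 193 193 193 169 130 127 145 159 159 158 161 157 157 155 153 149
  150 154]
 [194 195 193 196 196 169 139 140 137 139 150 157 156 155 152 154 153 153
  155 152]
 [198 187 189 205 194 144 144 139 139 135 138 148 155 149 152 151 152 149
  151 152]]
312
[[251 251 251 251 251 251 251 251 251 251 251 251 251 251 251 251 251 2
[... 249 characters left out ...]
 248 248
  248 248]
 [248 249 249 251 250 244 138 140  93  99 151 207 244 247 248 246 246 245
  247 246]
 [236 237 238 238 181  50  59  59  63  68  71  70  84 178 225 222 222 225
  225 225]
 [186 186 188 189 109  61  60  63  72  74  76  77  88 164 198 193 194 191
  197 198]
 [189 188 186 187 124  90  92  94 103 103  96 102 107 164 191 191 192 192
  193 193]
 [186 169 156 161 153 145 149 146 151 147 150 147 147 158 156 173 170 184
  191 191]
 [156 135 135 135 139 141 145 143 142 143 144 144 145 147 144 145 145 165
  185 199]
 [138 136 138 138 138 142 141 143 138 137 141 144 143 143 144 144 151 150
  168 203]
 [154 147 144 138 135 137 139 138 136 139 137 140 139 142 148 153 152 160
  167 209]]
```

Pointer tip apex (303.2) and tab middle (303.7) nearly agree; the pointer is about 0.005 rad past, so I roll back slightly and let it settle.

Request:
{"method": "send_rows", "body": {"rows": [{"x": 0, "y": 0.0015, "z": 0, "ax": 0.003, "ay": 0, "az": 0, "jaw": -1}, {"x": 0, "y": 0.003, "z": 0, "ax": 0.0055, "ay": 0, "az": 0, "jaw": -1}, {"x": 0, "y": 0.003, "z": 0, "ax": 0.0055, "ay": 0, "az": 0, "jaw": -1}, {"x": 0, "y": 0.003, "z": 0, "ax": 0.0055, "ay": 0, "az": 0, "jaw": -1}, {"x": 0, "y": 0.003, "z": 0, "ax": 0.0055, "ay": 0, "az": 0, "jaw": -1}, {"x": 0, "y": 0.003, "z": 0, "ax": 0.0055, "ay": 0, "az": 0, "jaw": -1}, {"x": 0, "y": 0.003, "z": 0, "ax": 0.0055, "ay": 0, "az": 0, "jaw": -1}, {"x": 0, "y": 0.003, "z": 0, "ax": 0.0055, "ay": 0, "az": 0, "jaw": -1}, {"x": 0, "y": 0.003, "z": 0, "ax": 0.0055, "ay": 0, "az": 0, "jaw": -1}, {"x": 0, "y": 0.003, "z": 0, "ax": 0.0055, "ay": 0, "az": 0, "jaw": -1}]}}

```text
time: 21.9
tool_pos: [547.6, -44.0, 178.6]
tcp_rot: [2.927, 0.001, -3.134]
contact_force: [-1.8, -0.6, 5.4]
grip_width: 26.2
finger_force: 30.0
```

Request:
{"method": "send_rows", "body": {"rows": [{"x": 0, "y": 0, "z": 0, "ax": 0, "ay": 0, "az": 0, "jaw": -1}, {"x": 0, "y": 0, "z": 0, "ax": 0, "ay": 0, "az": 0, "jaw": -1}, {"x": 0, "y": 0, "z": 0, "ax": 0, "ay": 0, "az": 0, "jaw": -1}, {"x": 0, "y": 0, "z": 0, "ax": 0, "ay": 0, "az": 0, "jaw": -1}, {"x": 0, "y": 0, "z": 0, "ax": 0, "ay": 0, "az": 0, "jaw": -1}, {"x": 0, "y": 0, "z": 0, "ax": 0, "ay": 0, "az": 0, "jaw": -1}, {"x": 0, "y": 0, "z": 0, "ax": 0, "ay": 0, "az": 0, "jaw": -1}, {"x": 0, "y": 0, "z": 0, "ax": 0, "ay": 0, "az": 0, "jaw": -1}, {"x": 0, "y": 0, "z": 0, "ax": 0, "ay": 0, "az": 0, "jaw": -1}, {"x": 0, "y": 0, "z": 0, "ax": 0, "ay": 0, "az": 0, "jaw": -1}]}}

```text
time: 23.15
tool_pos: [547.6, -44.0, 178.6]
tcp_rot: [2.927, 0.001, -3.134]
contact_force: [-1.1, -1.1, 6.0]
grip_width: 25.9
finger_force: 30.0
```

```bash
python3 - <<'E'
from h import *
c,im,d,o=shot("wrist")
R=Ro.from_euler('xyz',o["tcp_rot"]).as_matrix()
print(o["time"],o["tcp_rot"],o["contact_force"],"foot",o["tool_pos"]+R@[0,0,106.4])
print(im[236:243,294:312].max(-1))
m=bot.camera_model("wrist"); 
# foot front-edge extent vs tool centre (white, row of foot top), hump edges
P=cloud(c,d); g=(P-o["tool_pos"])@R
M=(d>0)&(abs(106.4-g[...,2]-12)<3)&(g[...,0]>10)&(g[...,0]<26)&(abs(g[...,1])<60); Q=g[M]; print("foot y",np.percentile(Q[:,1],[0.5,99.5]),"x",Q[:,0].max())
E
```

```text
23.15 [ 2.92690864e+00  1.39164184e-03 -3.13440299e+00] [-1.05949811 -1.10868432  6.0427848 ] foot [547.57197411 -21.30012828  74.67025564]
[[250 252 255 118  67  69  70  69  76  82  83  82  94 213 255 255 255 255]
 [252 253 255 120  73  77  80  77  81  93  85  94  94 108 219 255 255 255]
 [250 253 255 123  75  92  93  89  91  89  62  94  96 118 140 255 255 255]
 [224 226 230 130  72 127 122  70  75  37  45  45  46  44  67 160 252 246]
 [186 187 192 147  91 121 123  40  42  44  42  41  36  43  50 103 223 217]
 [192 195 198 196 126 121 124  47  47  51  51  58  73  77  79 132 213 211]
 [191 191 196 195 140 132 127  77  90  95 107 117 133 140 137 173 169 166]]
foot y [-44.41064685  45.97417049] x 21.901455202915788
```

```bash
python3 -c "
from plant import bot
print(bot.close_job())"
```

```text
the job is handed in; nothing more can be done
None
```

I handed the job in at about 23 s: the keeper bar is shut against its stop, and the gauge is still held with its foot bearing on the hump and the pointer on the tab to within about 0.005 rad by the wrist camera.

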